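# Open the child-resistant wipes tub

## Robot

A 6-joint arm with a two-finger parallel gripper is mounted at the origin on a cart in front of the work surface, level with it; the furniture and walls round the work are solid. World frame = base frame: x ahead of the robot, y to its left, z up, the work surface at z = 0. Lengths are in m, angles in rad, forces in N, time in s.
With the tool pointing down it reaches from about 0.35 to 0.975 m from the base axis. Payload 4.9 kg.
Tool frame: the origin (TCP) lies at the very end of the fingers, on their centre line; the grasp point (between the pads) lies 19 mm behind it; x points along the fingers, y is the direction in which the jaws open and shut, and the axes are right-handed (so a half turn about x gives the same grasp; the last joint's range is limited). The gripper opens to 85 mm and grips with 20 to 120 N. Pads are 22 mm wide; open, the fingers measure 114 mm over their backs; the gripper's body (76 mm by 85 mm) begins 54 mm behind the grasp point. The pads swing forward as they close: fully open they stand 13 mm farther back than shut.
Start: joints at [-1.271, 0.053, 1.613, -0, 1.476, -0.119], TCP at [0.254, -0.571, 0.197] pointing down, gripper open.
Joint ranges: [-3.01, 3.01], [-1.01, 2.22], [0.06, 2.58], [-1.02, 4.17], [0.09, 2.62], [-3.14, 3.14]. Speed limits (rad/s): [2.57, 2.57, 3.14, 3.14, 3.14, 3.14].

## Interface

Orientations are given as a unit quaternion [w, x, y, z].
In Python, from plant import manip gives the robot as it stands.
- The arm moves only by the tool play_rows, never from a script. Its argument "plan" is a list of rows, each a list of 5 numbers: the shift along the tool's x, y, z in mm, then the turn about the tool's x in rad, then the closure, from -1 (fully open) to 1 (shut). A call has 1 to 8 rows; each row is the pose to reach, as a shift and turn from the pose commanded when the call began, along the tool's axes at that moment; what a row does not reach only later rows make up. A row lasts 1/8 s, in which the tool goes at most 62.5 mm and 10.7 degrees, less where a joint would pass 70% of its speed; a pose out of reach is approached as far as the arm can. A call with a gripper value outside its range is refused whole. The fingers move at their own pace and stop on an object; the grip force is fixed at half the most. Time passes only in rows, so rows that repeat a pose let the fingers close. It gives the time, the measured TCP pose, the force and the opening at its end, in the units of the state.
- manip.state(): the state, without advancing time (a new reading comes with each control period).
- manip.grab_frame(name): name is "side" or "top"; returns a dict with "img" (420x560x3 uint8, red, green, blue), "range_z" (420x560 float32, m along the optical axis (not along the pixel's ray), 0 where there is no reading), "fx", "fy", "cx", "cy" (pixels), "k1" (the pictures are not rectified: a ray, as slopes to the right and down, at radius r is drawn at 1 + k1 r^2 times it, then the intrinsics apply), "origin" and "rotation" of the camera in the world. Camera axes: x right, y up, looking along -z (the intrinsics and any distortion apply to the point x, -y, -z); pixel columns grow to the right and rows downward; lengths in m; the calibration is good to about 2 mm. A picture is of the moment at which its call begins.
- manip.job_done(): hands the job in, once; it reports no verdict.
The state is a dict: "time": time; "joint_pos": joint angles; "joint_vel": joint speeds; "joint_efforts": joint torques, N m; "tool_pos": TCP position; "tool_rot": TCP orientation; "contact_force": force on the tool from outside, world axes, zero at the start; "ft_torque": the same for the moment, N m; "gripper_width": opening from 0.0 (shut) to 1.0 (fully open).
Only numpy, scipy, OpenCV 4.12 (cv2) and the standard library are available. Lean on these libraries where they do the work, as an engineer would, in place of code of your own. Each camera call takes 0.05 s, during which the arm holds its last target. There are 200 camera calls.

## Task

Open the cleaning-wipes tub that is strapped in the grey bench holder: its cap is child-resistant, so press it down hard and, while it is down, turn it anticlockwise about a sixth of a turn, then lift it off. Set the cap down gently on the paper of the clipboard, open side down, wholly on the board and clear of the clip, and leave the other things where they stand.

Things in the scene. Friction and masses are not known exactly. Their poses are not given: they have to be found in the camera images.
- tub: white round wipes tub, 84 mm across, strapped in a 128 mm square grey holder screwed to the worktop; cannot move. Origin: centre of the holder's underside on the worktop, on the cap's axis; z up. The tub's shoulder is 76 mm above the worktop; all below the cap stays within 64 mm of the axis in its x and y. The cap held down turns on the neck with 2 mm of sideways play.
- cap_mid (a point): centre (half-way up) of the loose round dark grey ribbed cap: 58 mm across, 50 mm tall, about 70 g, closed top, open underside; z is its axis, up through the top. At the start it is locked on the tub, underside 88 mm above the worktop, its x along the tub's x. Grip it across the skirt at any yaw, firmly (about 40 N), so that it does not slip while pressing.
- lock (a point): top of the tub's neck, inside the cap, 124.5 mm above the worktop. Less than 5 mm down, the cap is locked: no turn, no lift. Held 6 to 9.5 mm down (end of travel) it turns anticlockwise seen from above: free of the lock after 36 degrees, stop at 85, so 60 is right. Then it rises straight up; keep its turn for the first 20 mm. It is clear of the neck and insert when raised 55 mm.
- insert (a joint): sprung grey insert in the tub's mouth, 27 mm across, that pushes the cap up: m pressed down, 0 with the cap locked at rest, -0.0045 with the cap off (its top then 138.5 mm above the worktop). It pushes with about 6 N at 0, 11 N at 5 mm and 14 N at 9 mm.
- paper (a point): centre of the clear paper on the clipboard, on its upper face, 3 mm above the worktop. Flat board, 190 mm (x) by 120 mm (y), cannot move; axes are the board's: x towards the metal clip, z up. From here the board reaches 75 mm to -x, 115 mm to +x, 60 mm to either side; the clip (50 mm wide, 8 mm high) fills the last 19 mm at +x. The cap standing here has its centre 25 mm higher.
- tape_roll_a: roll of brown packing tape lying flat, 79 mm across, 37 mm tall, origin at the centre of its underside; loose bystander
- cup_mint: mint cup with a handle, 70x92x50 mm, origin at the centre of its underside; loose bystander
- tape_dispenser: dark weighted bench tape dispenser, 135x46x74 mm, origin at the centre of its underside, long axis x; loose bystander
- ramekin_0: white ribbed ramekin, 68 mm across, 36 mm tall, origin at the centre of its underside; loose bystander
- stapler: red desk stapler, 120x32x44 mm, origin at the centre of its underside, long axis x; loose bystander
There are look-alikes about, which are no part of the job. Leave any yellow look-alike of the part that bears cap_mid alone.

How it is judged:
By the outcome, as a careful person would: the job done as asked, in the order asked, and still so for the second after the job is handed in, with the robot touching nothing.
It also fails if it takes over 43 s, if anything falls off the work surface, if the arm or the gripper's body presses on something with over 40 N, if the wrist force passes 120 N, or if a joint passes its speed limit or range.

## Working session

There is one attempt and no reset: what is moved stays moved. The work goes in short steps, Python scripts to look and compute and a tool call to move; the robot and the scene stay as the last step left them, time stands still between calls to the robot, and variables do not carry over. Pictures are saved under pics/ and viewed, about 8 in all and at most 12, crops included, and the job is handed in when it is done.

Besides the shell and the picture viewer there is one more tool, called after "Request:" as name(argument=value, ...), one argument or row to a line, values as JSON. play_rows: Moves the arm, as the interface text tells. Its arguments: {"type":"object","properties":{"plan":{"type":"array"}},"required":["plan"]}

```bash
mkdir -p pics
cat > h.py <<'E'
import numpy as np, cv2
from plant import manip
def grab(n):
    f=manip.grab_frame(n); np.savez('%s.npz'%n,**{k:np.array(v) for k,v in f.items()}); return f
def load(n): return dict(np.load('%s.npz'%n))
def world(f,u=None,v=None,z=None):
    "world points for pixels; z=plane height, else depth image"
    if u is None: u,v=np.meshgrid(np.arange(560),np.arange(420))
    u=np.asarray(u,float);v=np.asarray(v,float)
    x=(u-f['cx'])/f['fx'];y=(v-f['cy'])/f['fy'];X,Y=x.copy(),y.copy()
    for _ in range(20):
        s=1+f['k1']*(X*X+Y*Y);X,Y=x/s,y/s
    d=np.stack([X,-Y,-np.ones_like(X)],-1)
    R=np.array(f['rotation']); 
    if R.shape!=(3,3):
        from scipy.spatial.transform import Rotation as Ro
        R=Ro.from_quat(np.r_[R[1:],R[0]]).as_matrix()
    w=d@R.T;o=np.array(f['origin'])
    if z is None: t=f['range_z'][v.astype(int),u.astype(int)]
    else: t=(z-o[2])/w[...,2]
    return o+w*t[...,None]
E
python3 - <<'E'
from h import *
for n in('top','side'):
    f=grab(n);cv2.imwrite('pics/%s0.png'%n,cv2.resize(f['img'][:,:,::-1],(784,588)))
    print(n,f['fx'],f['cx'],f['cy'],f['k1'],f['origin'],np.round(f['rotation'],3))
print(manip.state())
E
```

```text
top 470.8892382602417 278.6260011064268 211.83379516583256 -0.09814252202598185 [ 0.41446026 -0.1179343   1.28470791] [-0.703 -0.026  0.029  0.71 ]
side 417.35071437128346 280.0162256487739 211.19979768263434 -0.010801320779684287 [0.49590897 0.6311898  0.65478976] [-0.009 -0.013  0.46   0.888]
{'time': 0.1, 'joint_pos': array([-1.27102194e+00,  5.33255703e-02,  1.61417422e+00, -2.70788260e-05,
        1.47602756e+00, -1.18994536e-01]), 'joint_vel': array([ 0.00151647, -0.00277777, -0.00288244, -0.00097504,  0.00065511,
       -0.0006996 ]), 'joint_efforts': array([ 3.64794369e-04, -3.94906175e+01, -3.71362388e+01, -7.60941748e-05,
        3.94882460e-03, -1.29594920e-05]), 'tool_pos': array([ 0.25395108, -0.57037407,  0.19565403]), 'tool_rot': array([-0.14629815, -0.69159114, -0.14765888,  0.69173361]), 'contact_force': array([-0.31283966, -0.11180094, -0.94610544]), 'ft_torque': array([-0.02833991, -0.01746434, -0.00748118]), 'gripper_width': 1.0015155585363313}
```

View pics/top0.png

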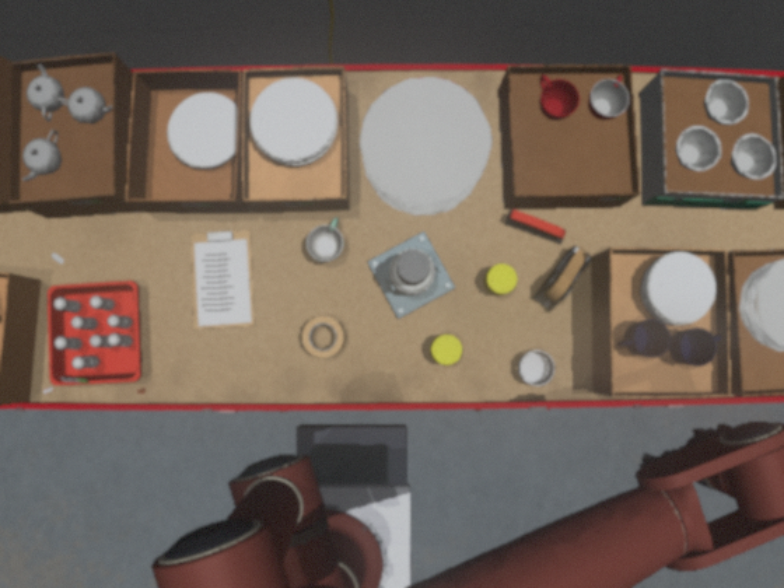

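View pics/side0.png

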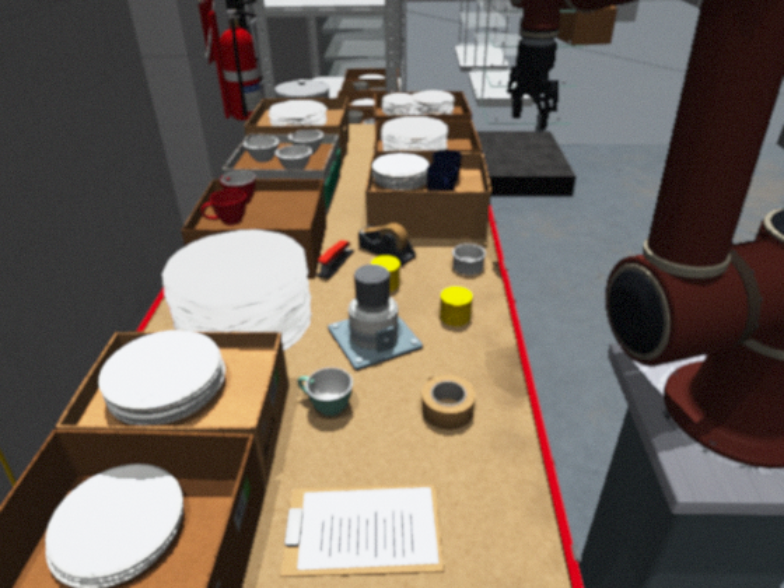

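The top view shows the grey holder with the white tub and dark grey cap at about (412,270). The two yellow caps at (502,279) and (447,349) are the look-alikes. The clipboard is at (222,280) with its clip at (219,236), towards the far side. Next I measure these from depth and confirm with one crop.

Run:
```python
from h import *
f=load('top');P=world(f);im=f['img'];hsv=cv2.cvtColor(im,cv2.COLOR_RGB2HSV)
u,v=np.meshgrid(np.arange(560),np.arange(420))
near=lambda U,V,r:(abs(u-U/1.4)<r)&(abs(v-V/1.4)<r)
m=near(412,268,22)&(P[...,2]>.125)&(P[...,2]<.16)
print('captop',m.sum(),P[m].mean(0),np.median(P[m],0),np.ptp(P[m],axis=0), cv2.minEnclosingCircle((P[m][:,:2]*1000).astype(np.float32)))
# holder plate: bluish
b=near(412,272,42)&(P[...,2]<.03)&(hsv[...,0]>85)&(hsv[...,0]<125)&(hsv[...,1]>25)
W=world(f,u[b],v[b],np.median(P[b][:,2]));print('plate z',np.median(P[b][:,2]),b.sum(),cv2.minAreaRect((W[:,:2]*1000).astype(np.float32)))
w=near(222,280,48)&(hsv[...,1]<40)&(hsv[...,2]>140)
W=world(f,u[w],v[w],.003);print('paper',w.sum(),cv2.minAreaRect((W[:,:2]*1000).astype(np.float32)))
for n,U,V in(('board',222,290),('plates',425,145),('mint',324,244),('tape',323,337),('stapler',537,225),('disp',563,275),('box',250,190),('yel',502,279)):
    a=near(U,V,40 if n=='plates' else 20);print(n,np.percentile(P[a][:,2],[5,50,98]).round(3),world(f,U/1.4,V/1.4,0.03).round(3))
g=load('side')
Q=world(g);m=(np.hypot(Q[...,0]-.5,Q[...,1]+.1)<.12)&(Q[...,2]>.125)&(Q[...,2]<.15)
c=np.hstack([cv2.resize(im[150:240,245:345],(400,360)),cv2.resize(im[155:245,115:215],(400,360))])
cv2.imwrite('pics/crop1.png',c[:,:,::-1])
```

```text
captop 441 [ 0.55760096 -0.16513714  0.13735303] [ 0.55716789 -0.16513656  0.13740309] [0.05806932 0.05454887 0.01777349] ((558.6483764648438, -165.39541625976562), 29.282068252563477)
plate z 0.009128225193178796 95 ((568.30615234375, -170.5789794921875), (102.02226257324219, 98.86663055419922), 30.057361602783203)
paper 2409 ((555.5889892578125, 205.2469940185547), (184.37799072265625, 106.26276397705078), 3.9470949172973633)
board [-0.001  0.003  0.008] [0.528 0.197 0.03 ]
plates [0.025 0.126 0.141] [ 0.809 -0.196  0.03 ]
mint [-0.004  0.001  0.051] [0.615 0.001 0.03 ]
tape [-0.004  0.001  0.039] [0.436 0.003 0.03 ]
stapler [-0.004  0.004  0.1  ] [ 0.649 -0.411  0.03 ]
disp [-0.004  0.007  0.073] [ 0.551 -0.459  0.03 ]
box [-0.001  0.082  0.113] [0.722 0.145 0.03 ]
yel [-0.004  0.001  0.053] [ 0.544 -0.34   0.03 ]
```

View pics/crop1.png

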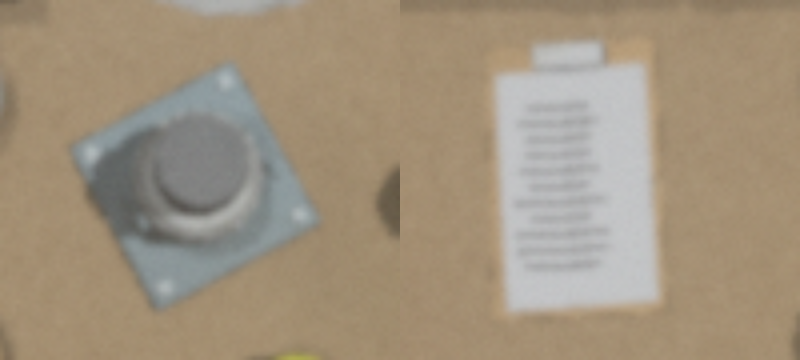

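The crop's left half shows the dark grey cap, top centred at about (203,162), on the tub in the square holder. This is the part meant; the yellow ones stand loose on the bench. The right half shows the board with its clip at the top, (568,54). I'll fit both from these corners.

Run:
```python
from h import *
f=load('top')
def L(pts,ox,oy,z):
    p=np.array(pts,float);return world(f,ox+(p[:,0]-1.5)/4,oy+(p[:,1]-1.5)/4,z)
h=L([(70,148),(230,62),(318,222),(158,310)],245,150,.008);print('holder',h.round(4).tolist(),h.mean(0));print(np.linalg.norm(np.diff(h,axis=0),axis=1), np.degrees(np.arctan2(*(h[1]-h[2])[[1,0]])))
for z in(.138,):print('captop pix',L([(203,162)],245,150,z),L([(156,162),(250,162)],245,150,z))
b=L([(97,45),(252,40),(260,308),(103,318)],115,155,.003);print('board',b.round(4).tolist(),b.mean(0),np.linalg.norm(np.diff(b,axis=0),axis=1))
p=L([(97,74),(245,65),(260,300),(110,312)],115,155,.003);print('paper',p.round(4).tolist(),p.mean(0))
print('clip',L([(168,42),(168,66)],115,155,.01))
g=load('side');Q=world(g)
u,v=np.meshgrid(np.arange(560),np.arange(420))
m=(np.hypot(Q[...,0]-.558,Q[...,1]+.165)<.05)&(Q[...,2]>.1)&(Q[...,2]<.15)
t=m&(Q[...,2]>.134);print('side cap',np.ptp(Q[m],axis=0),Q[m].max(0),Q[m].min(0),Q[t].mean(0),t.sum(),cv2.minEnclosingCircle((Q[t][:,:2]*1000).astype(np.float32)))
q=world(g,[434/1.4,443/1.4,282/1.4,296/1.4],[487/1.4,568/1.4,573/1.4,489/1.4],.003);print('side board',q.round(3).tolist(),q.mean(0))
from scipy.spatial.transform import Rotation as Ro
s=manip.state();r=s['tool_rot'];print(Ro.from_quat(np.r_[r[1:],r[0]]).as_matrix().round(3))
```

```text
holder [[0.5833, -0.0809, 0.008], [0.6418, -0.191, 0.008], [0.5311, -0.2495, 0.008], [0.4721, -0.1399, 0.008]] [ 0.55704915 -0.16530402  0.008     ]
[0.12471756 0.12528037 0.12453912] 27.861613983906942
captop pix [[ 0.55672855 -0.16612287  0.138     ]] [[ 0.55696619 -0.13730175  0.138     ]
 [ 0.5564973  -0.19496656  0.138     ]]
board [[0.6454, 0.2612, 0.003], [0.6475, 0.1526, 0.003], [0.4623, 0.1455, 0.003], [0.4562, 0.254, 0.003]] [0.55286757 0.20333885 0.003     ] [0.10855834 0.1852998  0.10872039]
paper [[0.6251, 0.2608, 0.003], [0.6301, 0.1573, 0.003], [0.4678, 0.1455, 0.003], [0.4603, 0.2492, 0.003]] [0.54581394 0.20320751 0.003     ]
clip [[0.64558266 0.20951337 0.01      ]
 [0.62886534 0.20924614 0.01      ]]
side cap [0.0575211  0.05870647 0.04004546] [ 0.58757396 -0.13303447  0.14006106] [ 0.53005286 -0.19174094  0.1000156 ] [ 0.55856896 -0.16101653  0.1373963 ] 292 ((557.9601440429688, -163.55227661132812), 29.4775390625)
side board [[0.463, 0.146, 0.003], [0.456, 0.258, 0.003], [0.643, 0.268, 0.003], [0.646, 0.153, 0.003]] [0.55226234 0.20646937 0.003     ]
[[-0.001  0.407 -0.914]
 [ 0.002 -0.914 -0.407]
 [-1.    -0.002 -0.   ]]
```

Request:
play_rows(
  plan=[
    [0,-30,-55,0,-1],
    [0,-60,-110,0,-1],
    [0,-91,-165,0,-1],
    [0,-122,-220,0,-1],
    [0,-153,-275,0,-1],
    [0,-184,-330,0,-1],
    [0,-215,-386,0,-1],
    [0,-247,-442,0,-1],
  ],
)

```text
time: 1.1
tool_pos: [0.5545, -0.1688, 0.1964]
tool_rot: [-0.147, -0.692, -0.147, 0.692]
contact_force: [0.0, -0.2, 0.3]
gripper_width: 1.001
```

Request:
play_rows(
  plan=[
    [0,0,0,0,-1],
    [0,0,0,0,-1],
  ],
)

```text
time: 1.35
tool_pos: [0.5534, -0.1706, 0.1962]
tool_rot: [-0.147, -0.691, -0.147, 0.692]
contact_force: [-1.3, -0.4, 0.1]
gripper_width: 1.0
```

Run:
```python
from h import *
s=manip.state();print(s['tool_pos'],s['joint_pos'].round(3))
for n in ('side','top'):
    f=grab(n)
f=load('side');t=load('top')
c=np.hstack([cv2.resize(f['img'][110:260,170:340],(400,353)),cv2.resize(t['img'][110:260,210:380],(400,353))])
cv2.imwrite('pics/pre.png',c[:,:,::-1])
```

```text
[ 0.55339799 -0.17056561  0.19619266] [-4.270e-01 -5.500e-02  1.721e+00 -1.000e-03  1.476e+00  7.240e-01]
```

View pics/pre.png

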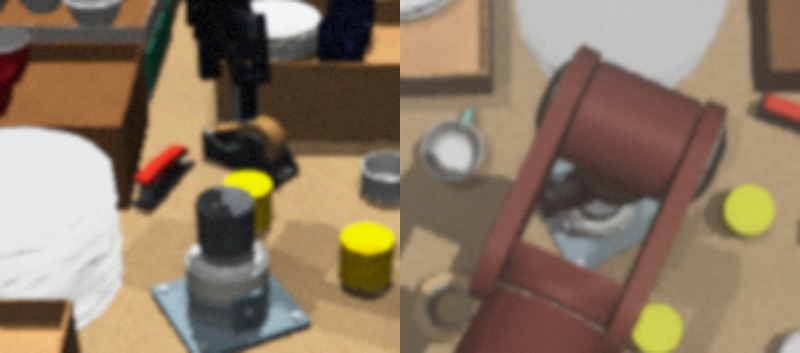

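Request:
play_rows(
  plan=[
    [0,-4,-6,0,-1],
    [15,-4,-6,0,-1],
    [30,-4,-6,0,-1],
    [30,-4,-6,0,-1],
  ],
)

```text
time: 1.95
tool_pos: [0.556, -0.1641, 0.1638]
tool_rot: [-0.146, -0.69, -0.148, 0.693]
contact_force: [0.4, -1.0, 0.2]
gripper_width: 0.999
```

Run:
```python
from h import *
s=manip.state();print(s['tool_pos'])
f=grab('side');Q=world(f)
m=(np.hypot(Q[...,0]-.557,Q[...,1]+.165)<.09)&(Q[...,2]>.16)&(Q[...,2]<.185)
for lo,hi in((.16,.17),(.17,.18),(.18,.19)):
    k=(np.hypot(Q[...,0]-.557,Q[...,1]+.165)<.09)&(Q[...,2]>lo)&(Q[...,2]<hi);print(k.sum(),Q[k].min(0),Q[k].max(0)) if k.any() else 0
cv2.imwrite('pics/pre2.png',cv2.resize(f['img'][130:260,190:340],(750,600))[:,:,::-1])
```

```text
[ 0.55596533 -0.16412242  0.16378129]
```

View pics/pre2.png

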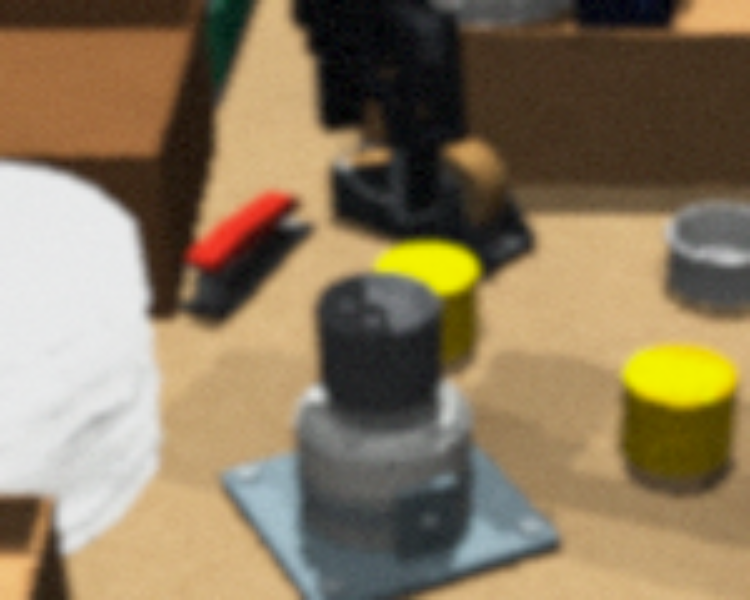

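The side view shows the near finger tip at (420,220), above and just right of the cap top at (380,300). That fits the jaws straddling the cap, so I descend.

Request:
play_rows(
  plan=[
    [12,0,0,0,-1],
    [24,0,0,0,-1],
    [36,0,0,0,-1],
    [48,0,0,0,-1],
    [58,0,0,0,-1],
    [67,0,0,0,-1],
    [67,0,0,0,-1],
  ],
)

```text
time: 2.88
tool_pos: [0.557, -0.1643, 0.0987]
tool_rot: [-0.147, -0.691, -0.147, 0.692]
contact_force: [-0.1, 0.1, 0.6]
gripper_width: 0.999
```

Request:
play_rows(
  plan=[
    [1,0,0,0,-1],
    [1,0,0,0,1],
    [1,0,0,0,1],
    [1,0,0,0,1],
    [1,0,0,0,1],
    [1,0,0,0,1],
    [1,0,0,0,1],
    [1,0,0,0,1],
  ],
)

```text
time: 3.88
tool_pos: [0.5591, -0.1648, 0.1013]
tool_rot: [0.148, 0.693, 0.147, -0.69]
contact_force: [-0.3, 1.7, 7.0]
gripper_width: 0.003
```

Run:
```python
from h import *
s=manip.state();print(s['tool_pos'],s['joint_pos'].round(3),s['gripper_width'],s['contact_force'],s['ft_torque'])
f=grab('side');t=grab('top')
c=np.hstack([cv2.resize(f['img'][130:260,190:340],(460,400)),cv2.resize(t['img'][150:240,245:335],(340,400))])
cv2.imwrite('pics/g1.png',c[:,:,::-1])
```

```text
[ 0.55912679 -0.16476546  0.10134206] [-4.150e-01  2.800e-02  1.802e+00  1.000e-03  1.308e+00  7.370e-01] 0.0025557269867665065 [-0.2749555   1.70905885  6.98938773] [0.23713594 0.13252805 0.00553728]
```

View pics/g1.png

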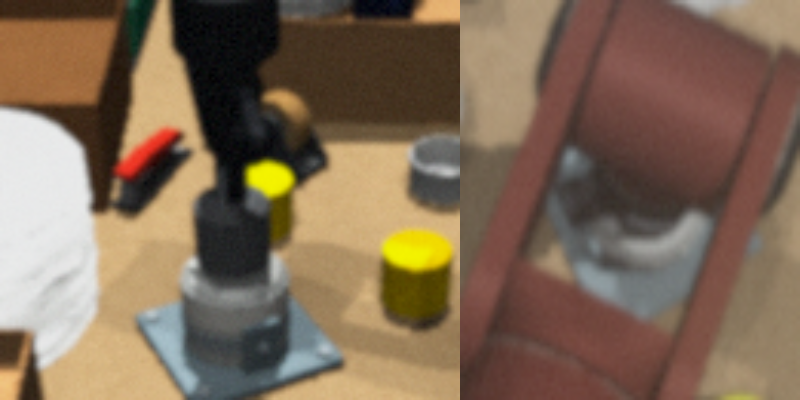

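The jaws are shut on top of the cap: the finger tip at (232,200) is on the cap's upper face, about 0.138, though the TCP reads 0.101. I check where the fingers really are from depth.

Run:
```python
from h import *
f=load('side');Q=world(f);hsv=cv2.cvtColor(f['img'],cv2.COLOR_RGB2HSV)
d=(np.hypot(Q[...,0]-.557,Q[...,1]+.165)<.1)&(f['range_z']>0)
for lo in np.arange(.06,.30,.01):
    k=d&(Q[...,2]>=lo)&(Q[...,2]<lo+.01)
    if k.sum()>2: print(round(lo,3),k.sum(),Q[k].min(0).round(3)[:2],Q[k].max(0).round(3)[:2],hsv[k][:,2].mean().round())
# column through finger centre
for v in range(165,205,2):
    u=int(190+232*150/460); print(v,Q[v,u].round(3),f['img'][v,u],end=' | ')
```

```text
0.06 178 [ 0.517 -0.181] [ 0.601 -0.121] 111.0
0.07 288 [ 0.521 -0.186] [ 0.597 -0.123] 123.0
0.08 40 [ 0.531 -0.157] [ 0.587 -0.134] 56.0
0.09 85 [ 0.531 -0.159] [ 0.587 -0.134] 47.0
0.1 94 [ 0.531 -0.162] [ 0.586 -0.134] 40.0
0.11 88 [ 0.53  -0.164] [ 0.585 -0.135] 39.0
0.12 91 [ 0.53  -0.162] [ 0.588 -0.134] 39.0
0.13 236 [ 0.53  -0.187] [ 0.588 -0.134] 63.0
0.14 39 [ 0.546 -0.168] [ 0.571 -0.15 ] 44.0
0.15 41 [ 0.546 -0.165] [ 0.571 -0.147] 43.0
0.16 44 [ 0.547 -0.163] [ 0.57  -0.147] 44.0
0.17 11 [ 0.547 -0.168] [ 0.574 -0.149] 67.0
0.18 68 [ 0.533 -0.19 ] [ 0.582 -0.13 ] 47.0
0.19 41 [ 0.53  -0.194] [ 0.584 -0.12 ] 21.0
0.2 88 [ 0.528 -0.205] [ 0.589 -0.113] 19.0
0.21 79 [ 0.523 -0.209] [ 0.591 -0.107] 19.0
0.22 137 [ 0.523 -0.215] [ 0.593 -0.103] 26.0
0.23 119 [ 0.525 -0.175] [ 0.583 -0.114] 23.0
0.24 104 [ 0.533 -0.171] [ 0.582 -0.122] 21.0
0.25 59 [ 0.535 -0.148] [ 0.563 -0.121] 17.0
0.26 100 [ 0.521 -0.158] [ 0.592 -0.125] 25.0
0.27 163 [ 0.521 -0.158] [ 0.594 -0.125] 18.0
0.28 160 [ 0.521 -0.158] [ 0.593 -0.124] 17.0
0.29 167 [ 0.521 -0.16 ] [ 0.595 -0.124] 17.0
165 [ 0.554 -0.129  0.234] [0 5 3] | 167 [ 0.555 -0.132  0.228] [3 9 7] | 169 [ 0.555 -0.136  0.221] [ 9  7 14] | 171 [ 0.556 -0.14   0.214] [11 15 18] | 173 [ 0.556 -0.146  0.206] [12  9 13] | 175 [ 0.557 -0.146  0.201] [13 13 10] | 177 [ 0.558 -0.166  0.184] [15  9 15] | 179 [ 0.556 -0.129  0.201] [ 9  4 12] | 181 [ 0.556 -0.131  0.194] [12  6 12] | 183 [ 0.556 -0.132  0.189] [ 9 11 12] | 185 [ 0.556 -0.13   0.185] [15 17 21] | 187 [ 0.558 -0.15   0.168] [14 11  8] | 189 [ 0.558 -0.148  0.164] [ 8 18 16] | 191 [ 0.558 -0.15   0.157] [ 9 11 13] | 193 [ 0.558 -0.149  0.153] [5 3 7] | 195 [ 0.559 -0.152  0.145] [18 19 24] | 197 [ 0.559 -0.157  0.137] [35 40 39] | 199 [ 0.559 -0.149  0.136] [51 50 55] | 201 [ 0.559 -0.143  0.135] [47 51 50] | 203 [ 0.558 -0.136  0.135] [39 40 42] |
```

Request:
play_rows(
  plan=[
    [-10,0,0,0,1],
    [-20,0,0,0,1],
    [-30,0,0,0,1],
    [-30,0,0,0,1],
    [-30,0,0,0,1],
  ],
)

```text
time: 4.6
tool_pos: [0.5574, -0.1645, 0.1285]
tool_rot: [-0.147, -0.692, -0.147, 0.692]
contact_force: [0.5, -0.1, -0.3]
gripper_width: 0.003
```

Run:
```python
from h import *
s=manip.state();print(s['tool_pos'],s['gripper_width'],s['contact_force'],s['ft_torque'])
f=grab('side');Q=world(f);hsv=cv2.cvtColor(f['img'],cv2.COLOR_RGB2HSV)
d=(np.hypot(Q[...,0]-.557,Q[...,1]+.165)<.1)&(f['range_z']>0)
for lo in np.arange(.13,.26,.005):
    k=d&(Q[...,2]>=lo)&(Q[...,2]<lo+.005)
    if k.sum()>2: print(round(lo,3),k.sum(),Q[k].min(0).round(3)[:2],Q[k].max(0).round(3)[:2],hsv[k][:,2].mean().round())
cv2.imwrite('pics/g2.png',cv2.resize(f['img'][120:230,210:310],(546,600))[:,:,::-1])
```

```text
[ 0.55735539 -0.1645183   0.12847223] 0.003249310193154608 [ 0.47070232 -0.11348053 -0.26080858] [-0.0815672   0.02213945  0.02240903]
0.13 50 [ 0.53 -0.17] [ 0.588 -0.135] 46.0
0.135 283 [ 0.53  -0.193] [ 0.587 -0.134] 74.0
0.16 7 [ 0.545 -0.163] [ 0.558 -0.154] 174.0
0.165 12 [ 0.547 -0.162] [ 0.568 -0.152] 112.0
0.17 17 [ 0.545 -0.164] [ 0.567 -0.147] 72.0
0.175 23 [ 0.545 -0.163] [ 0.567 -0.148] 37.0
0.18 25 [ 0.545 -0.167] [ 0.57  -0.148] 30.0
0.185 22 [ 0.545 -0.165] [ 0.569 -0.148] 27.0
0.19 27 [ 0.544 -0.165] [ 0.569 -0.148] 27.0
0.195 12 [ 0.548 -0.164] [ 0.569 -0.147] 21.0
0.2 7 [ 0.546 -0.166] [ 0.571 -0.151] 26.0
0.205 17 [ 0.537 -0.18 ] [ 0.576 -0.13 ] 22.0
0.21 43 [ 0.534 -0.183] [ 0.58  -0.127] 25.0
0.215 31 [ 0.532 -0.196] [ 0.583 -0.125] 23.0
0.22 18 [ 0.534 -0.194] [ 0.583 -0.121] 21.0
0.225 43 [ 0.527 -0.198] [ 0.585 -0.118] 22.0
0.23 42 [ 0.527 -0.204] [ 0.588 -0.116] 22.0
0.235 47 [ 0.525 -0.211] [ 0.59 -0.11] 21.0
0.24 48 [ 0.525 -0.21 ] [ 0.59  -0.107] 21.0
0.245 56 [ 0.523 -0.21 ] [ 0.59  -0.102] 24.0
0.25 72 [ 0.523 -0.213] [ 0.592 -0.103] 31.0
0.255 74 [ 0.523 -0.208] [ 0.589 -0.104] 31.0
```

View pics/g2.png

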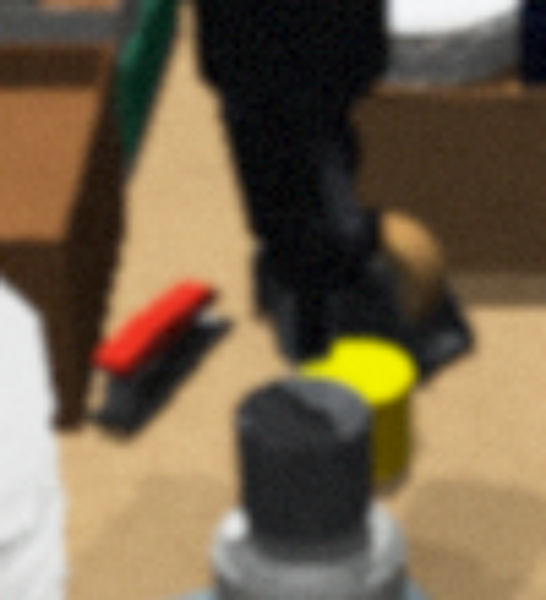

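Shut, the finger tips stand at about 0.165 while the TCP reads 0.1285; the contact gave the same. The true tips are therefore 36–37 mm above the reported TCP, while x and y agree. I'll work with that offset, which puts the reported TCP at about 0.060 for the grasp.

Request:
play_rows(
  plan=[
    [0,0,0,0,-1],
    [0,0,0,0,-1],
    [0,0,0,0,-1],
    [0,0,0,0,-1],
    [0,0,0,0,-1],
    [0,0,0,0,-1],
  ],
)

```text
time: 5.4
tool_pos: [0.5576, -0.1646, 0.1288]
tool_rot: [0.147, 0.692, 0.147, -0.692]
contact_force: [1.1, -0.5, -0.2]
gripper_width: 1.002
```

Request:
play_rows(
  plan=[
    [10,0,0,0,-1],
    [20,0,0,0,-1],
    [28,0,0,0,-1],
    [36,0,0,0,-1],
    [44,0,0,0,-1],
    [52,0,0,0,-1],
    [60,0,0,0,-1],
    [67,0,0,0,-1],
  ],
)

```text
time: 6.4
tool_pos: [0.5576, -0.1646, 0.0612]
tool_rot: [-0.147, -0.692, -0.147, 0.692]
contact_force: [0.6, 0.6, 0.0]
gripper_width: 0.998
```

Request:
play_rows(
  plan=[
    [1,0,0,0,1],
    [1,0,0,0,1],
    [1,0,0,0,1],
    [1,0,0,0,1],
    [1,0,0,0,1],
    [1,0,0,0,1],
  ],
)

```text
time: 7.15
tool_pos: [0.558, -0.1652, 0.0613]
tool_rot: [0.147, 0.692, 0.146, -0.691]
contact_force: [0.6, -2.7, 0.8]
gripper_width: 0.669
```

Run:
```python
from h import *
s=manip.state();print(s['tool_pos'],s['gripper_width'],s['contact_force'],s['ft_torque'])
f=grab('side');Q=world(f)
d=(np.hypot(Q[...,0]-.557,Q[...,1]+.165)<.1)&(f['range_z']>0)
for lo in np.arange(.08,.17,.01):
    k=d&(Q[...,2]>=lo)&(Q[...,2]<lo+.01);print(round(lo,3),k.sum(),Q[k].min(0).round(3)[:2],Q[k].max(0).round(3)[:2])
cv2.imwrite('pics/g3.png',cv2.resize(f['img'][130:240,210:310],(546,600))[:,:,::-1])
```

```text
[ 0.55798985 -0.16518719  0.06130348] 0.6686465235559741 [ 0.57517925 -2.69099079  0.79896075] [-0.73957485 -0.12109837 -0.08869258]
0.08 23 [ 0.531 -0.159] [ 0.587 -0.133]
0.09 69 [ 0.531 -0.158] [ 0.587 -0.132]
0.1 73 [ 0.53  -0.158] [ 0.586 -0.122]
0.11 89 [ 0.53  -0.157] [ 0.585 -0.122]
0.12 88 [ 0.534 -0.156] [ 0.585 -0.122]
0.13 176 [ 0.536 -0.202] [ 0.587 -0.123]
0.14 47 [ 0.526 -0.207] [ 0.59  -0.104]
0.15 90 [ 0.522 -0.217] [ 0.593 -0.104]
0.16 88 [ 0.522 -0.215] [ 0.592 -0.101]
```

View pics/g3.png

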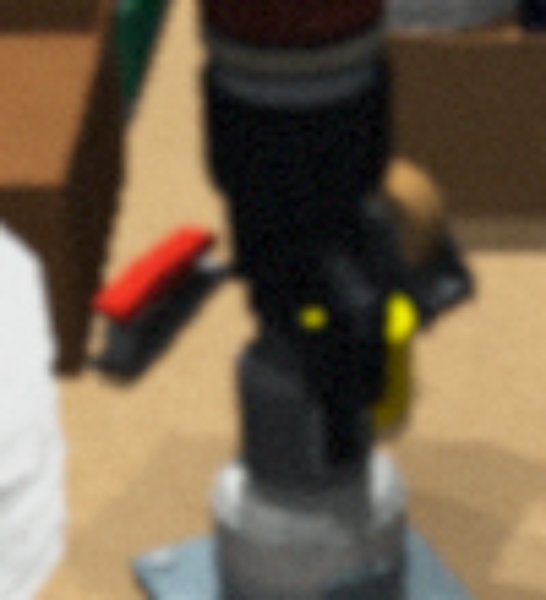

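The cap is gripped (opening 57 mm; 58 expected), with the near finger on the skirt at (340,420). Now I press.

Request:
play_rows(
  plan=[
    [2,0,0,0,1],
    [4,0,0,0,1],
    [6,0,0,0,1],
    [8,0,0,0,1],
    [8,0,0,0,1],
    [8,0,0,0,1],
  ],
)

```text
time: 7.95
tool_pos: [0.5581, -0.1651, 0.055]
tool_rot: [0.147, 0.692, 0.147, -0.692]
contact_force: [-6.3, -3.4, 10.0]
gripper_width: 0.67
```

Request:
play_rows(
  plan=[
    [2,0,0,0,1],
    [2,0,0,0,1],
    [2,0,0,0,1],
  ],
)

```text
time: 8.32
tool_pos: [0.5581, -0.1652, 0.0534]
tool_rot: [0.147, 0.692, 0.147, -0.692]
contact_force: [-7.1, -1.3, 11.8]
gripper_width: 0.668
```

Request:
play_rows(
  plan=[
    [0,0,0,-0.14,1],
    [0,0,0,-0.28,1],
    [0,0,0,-0.42,1],
    [0,0,0,-0.56,1],
    [0,0,0,-0.7,1],
    [0,0,0,-0.84,1],
    [0,0,0,-0.96,1],
    [0,0,0,-1.05,1],
  ],
)

```text
time: 9.32
tool_pos: [0.5598, -0.1649, 0.0541]
tool_rot: [0.476, 0.525, 0.473, -0.523]
contact_force: [-1.6, -0.5, 11.3]
gripper_width: 0.667
```

Request:
play_rows(
  plan=[
    [0,0,0,0,1],
    [0,0,0,0,1],
  ],
)

```text
time: 9.57
tool_pos: [0.5599, -0.1649, 0.0541]
tool_rot: [0.475, 0.526, 0.473, -0.524]
contact_force: [-0.5, -1.3, 11.6]
gripper_width: 0.672
```

Run:
```python
from h import *
from scipy.spatial.transform import Rotation as Ro
s=manip.state();r=s['tool_rot'];M=Ro.from_quat(np.r_[r[1:],r[0]]).as_matrix()
print(s['tool_pos'],s['joint_pos'].round(3),s['contact_force'],s['ft_torque'],s['gripper_width']);print(M.round(3),np.degrees(np.arctan2(M[1,1],M[0,1])))
```

```text
[ 0.55986243 -0.16491355  0.05411376] [-4.150e-01  8.200e-02  1.831e+00  1.000e-03  1.224e+00 -3.130e-01] [-0.50770515 -1.32838846 11.602821  ] [-0.2011343   0.09738943  0.10630079] 0.6717321396276807
[[ 0.005  0.995 -0.101]
 [-0.001 -0.101 -0.995]
 [-1.     0.005  0.   ]] -5.82227263861519
```

Yaw went from −66° to −6°, so 60° anticlockwise with little moment. Now I lift.

Request:
play_rows(
  plan=[
    [-4,0,0,0,1],
    [-8,0,0,0,1],
    [-13,0,0,0,1],
    [-18,0,0,0,1],
    [-24,0,0,0,1],
    [-30,0,0,0,1],
    [-36,0,0,0,1],
    [-36,0,0,0,1],
  ],
)

```text
time: 10.58
tool_pos: [0.5577, -0.1644, 0.0863]
tool_rot: [0.474, 0.525, 0.474, -0.525]
contact_force: [4.7, -3.0, -0.4]
gripper_width: 0.673
```

Request:
play_rows(
  plan=[
    [-8,0,0,0,1],
    [-16,0,0,0,1],
    [-25,0,0,0,1],
    [-35,0,0,0,1],
    [-45,0,0,0,1],
    [-55,0,0,0,1],
    [-65,0,0,0,1],
    [-65,0,0,0,1],
  ],
)

```text
time: 11.58
tool_pos: [0.5583, -0.1649, 0.1532]
tool_rot: [0.475, 0.525, 0.473, -0.525]
contact_force: [-0.5, -0.6, -0.6]
gripper_width: 0.668
```

Run:
```python
from h import *
s=manip.state();print(s['tool_pos'],s['joint_pos'].round(3),s['contact_force'],s['gripper_width'])
f=grab('side');Q=world(f)
d=(np.hypot(Q[...,0]-.557,Q[...,1]+.165)<.1)&(f['range_z']>0)
for lo in np.arange(.10,.23,.01):
    k=d&(Q[...,2]>=lo)&(Q[...,2]<lo+.01);
    if k.any():print(round(lo,3),k.sum(),Q[k].min(0).round(3)[:2],Q[k].max(0).round(3)[:2])
cv2.imwrite('pics/l1.png',cv2.resize(f['img'][90:240,200:320],(480,600))[:,:,::-1])
```

```text
[ 0.55830767 -0.16491279  0.15323429] [-0.415 -0.02   1.76  -0.     1.399 -0.313] [-0.47498091 -0.58880456 -0.56344456] 0.6677712046526835
0.1 84 [ 0.535 -0.163] [ 0.582 -0.144]
0.11 51 [ 0.542 -0.163] [ 0.574 -0.145]
0.12 73 [ 0.542 -0.173] [ 0.574 -0.146]
0.13 92 [ 0.546 -0.179] [ 0.571 -0.151]
0.17 4 [ 0.552 -0.137] [ 0.563 -0.135]
0.18 99 [ 0.529 -0.158] [ 0.586 -0.132]
0.19 119 [ 0.52  -0.162] [ 0.597 -0.132]
0.2 161 [ 0.516 -0.163] [ 0.599 -0.131]
0.21 154 [ 0.516 -0.166] [ 0.6   -0.132]
0.22 358 [ 0.516 -0.19 ] [ 0.6  -0.13]
```

View pics/l1.png

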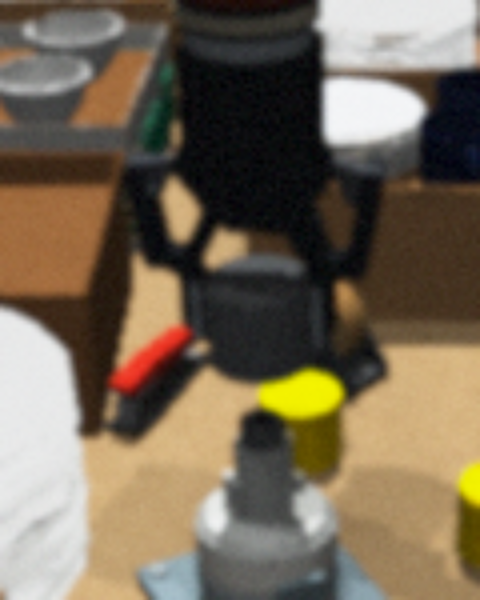

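The side view shows the cap held at (265,315) between the fingers, well clear of the bare neck and insert at (265,430). Its underside is at about 0.180. I carry it to the paper.

Request:
play_rows(
  plan=[
    [0,-5,-25,0,1],
    [0,-13,-70,0,1],
    [0,-21,-120,0,1],
    [0,-30,-175,0,1],
    [0,-40,-230,0,1],
    [0,-50,-285,0,1],
    [0,-58,-335,0,1],
    [0,-63,-365,0,1],
  ],
)

```text
time: 12.62
tool_pos: [0.5312, 0.2071, 0.1511]
tool_rot: [-0.474, -0.524, -0.475, 0.525]
contact_force: [0.3, 0.3, -1.9]
gripper_width: 0.668
```

Request:
play_rows(
  plan=[
    [20,0,0,0,1],
    [45,0,0,0,1],
    [70,0,0,0,1],
    [95,0,0,0,1],
    [115,0,0,0,1],
    [130,0,0,0,1],
    [140,0,0,0,1],
    [140,0,0,0,1],
  ],
)

```text
time: 13.62
tool_pos: [0.5317, 0.2048, 0.0112]
tool_rot: [-0.474, -0.524, -0.474, 0.525]
contact_force: [0.0, 0.5, -0.8]
gripper_width: 0.67
```

Run:
```python
from h import *
s=manip.state();print(s['tool_pos'],s['tool_rot'],s['contact_force'],s['gripper_width'])
f=grab('side');cv2.imwrite('pics/p1.png',cv2.resize(f['img'][220:420,140:380],(720,600))[:,:,::-1])
Q=world(f);p=s['tool_pos'];d=(np.hypot(Q[...,0]-p[0],Q[...,1]-p[1])<.08)&(f['range_z']>0)
for lo in np.arange(.01,.12,.008):
    k=d&(Q[...,2]>=lo)&(Q[...,2]<lo+.008)
    if k.sum()>2:print(round(lo,3),k.sum(),Q[k].min(0).round(3)[:2],Q[k].max(0).round(3)[:2])
```

```text
[0.53174168 0.20475568 0.01116979] [-0.47368126 -0.52448463 -0.4740394   0.52519386] [ 0.02302594  0.51472931 -0.83036377] 0.6696841827758647
0.034 40 [0.503 0.212] [0.558 0.235]
0.042 90 [0.503 0.211] [0.56  0.236]
0.05 117 [0.497 0.207] [0.571 0.236]
0.058 142 [0.493 0.207] [0.574 0.236]
0.066 139 [0.492 0.206] [0.574 0.236]
0.074 154 [0.492 0.207] [0.573 0.236]
0.082 713 [0.49  0.188] [0.576 0.235]
0.09 84 [0.478 0.201] [0.591 0.223]
0.098 275 [0.475 0.188] [0.594 0.225]
0.106 125 [0.473 0.188] [0.595 0.224]
0.114 208 [0.472 0.188] [0.596 0.227]
```

View pics/p1.png

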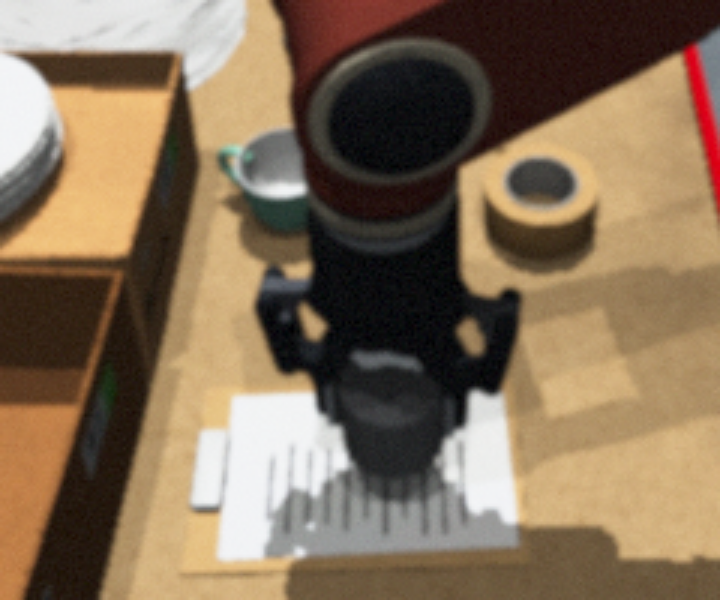

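The cap hangs over the paper, its bottom rim at (392,470), well clear of the clip at (208,470). About 35 mm remains, so I lower it slowly.

Request:
play_rows(
  plan=[
    [6,0,0,0,1],
    [12,0,0,0,1],
    [18,0,0,0,1],
    [23,0,0,0,1],
    [27,0,0,0,1],
    [30,0,0,0,1],
    [31,0,0,0,1],
    [31,0,0,0,1],
  ],
)

```text
time: 14.68
tool_pos: [0.5322, 0.205, -0.0192]
tool_rot: [0.474, 0.525, 0.474, -0.525]
contact_force: [-0.6, 1.1, -0.4]
gripper_width: 0.67
```

Request:
play_rows(
  plan=[
    [0.8,0,0,0,1],
    [1.6,0,0,0,1],
    [2.4,0,0,0,1],
    [2.4,0,0,0,1],
  ],
)

```text
time: 15.18
tool_pos: [0.532, 0.2049, -0.0217]
tool_rot: [-0.474, -0.525, -0.474, 0.525]
contact_force: [-0.1, 0.1, -0.8]
gripper_width: 0.672
```

Underside is now at about 5 mm by reckoning, with no contact yet.

Request:
play_rows(
  plan=[
    [0.5,0,0,0,1],
    [1,0,0,0,1],
    [1.5,0,0,0,1],
    [1.5,0,0,0,1],
  ],
)

```text
time: 15.68
tool_pos: [0.5321, 0.2049, -0.0232]
tool_rot: [-0.474, -0.525, -0.474, 0.525]
contact_force: [0.4, -0.1, -0.6]
gripper_width: 0.668
```

Request:
play_rows(
  plan=[
    [0.5,0,0,0,1],
    [1,0,0,0,1],
    [1,0,0,0,1],
  ],
)

```text
time: 16.05
tool_pos: [0.5322, 0.205, -0.0235]
tool_rot: [-0.474, -0.525, -0.474, 0.525]
contact_force: [-3.1, -0.9, 5.5]
gripper_width: 0.669
```

Contact at 5.5 N. I ease off half a millimetre and release.

Request:
play_rows(
  plan=[
    [-0.5,0,0,0,1],
    [-0.5,0,0,0,0.2],
    [-0.5,0,0,0,-0.2],
    [-0.5,0,0,0,-0.6],
    [-0.5,0,0,0,-1],
    [-0.5,0,0,0,-1],
    [-0.5,0,0,0,-1],
    [-0.5,0,0,0,-1],
  ],
)

```text
time: 17.05
tool_pos: [0.5321, 0.2049, -0.0236]
tool_rot: [0.474, 0.525, 0.474, -0.525]
contact_force: [0.4, -0.4, -0.4]
gripper_width: 0.997
```

Request:
play_rows(
  plan=[
    [-8,0,0,0,-1],
    [-20,0,0,0,-1],
    [-40,0,0,0,-1],
    [-65,0,0,0,-1],
    [-95,0,0,0,-1],
    [-125,0,0,0,-1],
    [-155,0,0,0,-1],
    [-180,0,0,0,-1],
  ],
)

```text
time: 18.05
tool_pos: [0.5327, 0.2051, 0.1598]
tool_rot: [0.474, 0.526, 0.473, -0.524]
contact_force: [0.0, 0.1, -0.3]
gripper_width: 0.998
```

Request:
play_rows(
  plan=[
    [0,0,40,0,-1],
    [0,0,80,0,-1],
    [0,0,120,0,-1],
    [0,0,160,0,-1],
    [0,0,160,0,-1],
  ],
)

```text
time: 18.68
tool_pos: [0.5161, 0.0439, 0.1582]
tool_rot: [0.474, 0.526, 0.472, -0.525]
contact_force: [-0.5, 0.5, 0.4]
gripper_width: 1.0
```

Run:
```python
from h import *
s=manip.state();print(s['time'],s['tool_pos'],s['contact_force'],s['gripper_width'])
f=grab('side');t=grab('top')
for n,g in(('side',f),('top',t)):
    Q=world(g);k=(np.hypot(Q[...,0]-.532,Q[...,1]-.205)<.06)&(Q[...,2]>.047)&(Q[...,2]<.07)
    if k.sum()>10:print(n,k.sum(),np.median(Q[k],0),cv2.minEnclosingCircle((Q[k][:,:2]*1000).astype(np.float32)))
cv2.imwrite('pics/end.png',np.hstack([cv2.resize(f['img'][130:420,130:350],(400,527)),cv2.resize(t['img'][100:310,110:270],(400,527))])[:,:,::-1])
```

```text
18.675 [0.51605673 0.04385608 0.15815429] [-0.54988485  0.52131026  0.42806364] 0.9998050800520892
side 836 [0.53138855 0.21046169 0.05269873] ((531.6605224609375, 207.38778686523438), 29.407426834106445)
```

View pics/end.png

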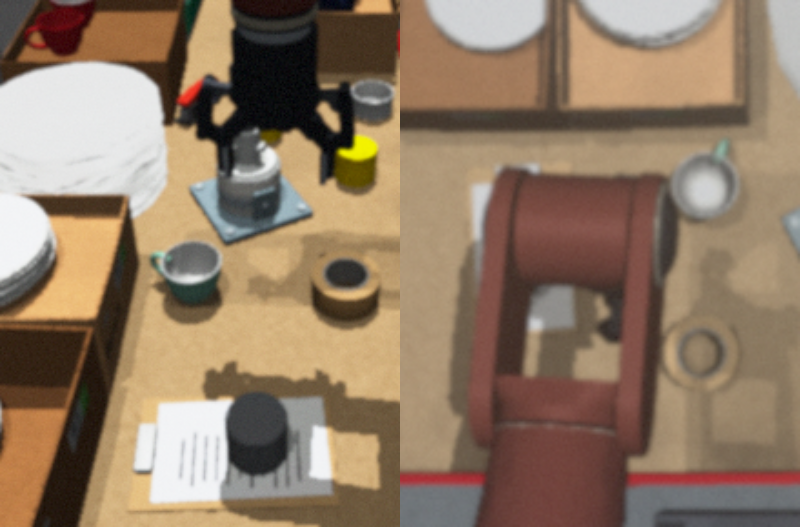

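The cap stands upright on the paper at side-view (257,432), top at 0.053 as it should be. It is clear of the clip at (146,447), and the cup, tape roll, ramekin and other things are in place. I hand in.

```bash
python3 -c "
from plant import manip
print(manip.job_done())"
```

```text
the job is handed in; nothing more can be done
None
```

The tub is open and its cap stands on the clipboard paper, open side down. I handed the job in at about 18.8 s of the 43 s allowed; no verdict was reported.

- **Opening:** I gripped the cap across the skirt, pressed it down about 8 mm at roughly 12 N, turned it 60° anticlockwise, and lifted it straight off.
- **Placing:** I lowered it until it touched the paper at 5.5 N, then released it and backed the arm away.
- **Last checks:** The side camera put the cap's top centre at (0.532, 0.207) and its height at 0.053 m, as expected for a cap standing on the board. It is about 70 mm clear of the clip. The cup, tape roll and ramekin showed in place; the stapler and yellow caps were only partly in view, and the dispenser was hidden behind the arm.
- **What disagreed:** The reported tool position was about 36 mm lower than where the fingertips really were, by both depth and contact. Because of this my first attempt closed the jaws on top of the cap, pressing it with about 7 N. Nothing moved, and I corrected for the offset from then on. The top camera's view of the placed cap was blocked by the arm, so the final position rests on the side camera alone.

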